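Tuck the slip board's cover under its lip

TASK

Fold the hinged black cover of the order-slip board down over the slips, and with the fingertips push it fully home so that its free edge is tucked under the steel lip and it stays shut when you let go. Only push and press: do not pinch or grip the cover, and leave the cups, shaker and everything else on the table where they stand.

Things in the scene. Friction and masses are not known exactly. Their poses are not given: they have to be found in the camera images.
- slip_board: Fixed grey board 170 x 150 x 12 mm on the table with paper slips, a black hinged cover and a steel lip. Origin: centre of its underside; x runs level from hinge (x = -70 mm) to lip (x = 55 to 79 mm), y along the hinge, z up. The cover's outer face (with the ledge) is up when shut and faces -x when upright. 100 mm of table beyond the hinge is free of loose things.
- hinge_mid (a point): Middle of the cover's hinge axis, 16 mm above the table (board frame -70, 0, 16 mm). The axis is the board's y.
- lip_mouth (a point): Middle of the lip's mouth, on its underside (board frame 55, 0, 21.1 mm). The lip is a steel strip 104 mm wide, 3 mm thick, its top 24 mm above the table, with a wall 18 mm behind the mouth and a 5 mm upward flare before it. The shut cover's top lies 18 mm above the table: 3 mm to spare. Axes as the board's.
- cover_edge (a point): Middle of the cover's free edge, at mid-thickness, 120 mm from the hinge axis when slid back (136 mm slid out). Axes as for ledge_foot. The cover plate is 4 mm thick, 110 mm wide; next to the hinge it runs in a steel sleeve 34 mm long and 7 mm thick.
- ledge_foot (a point): Foot of the ledge on the cover's outer face, middle of its hinge-facing side, 85 mm from the hinge axis when slid back, 2 mm off the plate's mid-plane. The ledge is a wedge 90 mm long along the hinge, 8 mm high, steep on this side (to push the cover by), sloping off over 26 mm on the other; 51 mm of flat plate lies between sleeve and ledge. Axes turn with the cover: x to free edge, y along the hinge, z out of the outer face.
- cover_fold (a joint): Cover hinge angle, rad: 0 shut flat, 1.57 upright, at most 2.3 (leaning back, away from the lip). Starts at 1.45 to 1.85. A weak spring (0.1 N m/rad, at rest near 1.7 rad) lifts it open again if pressed down and let go untucked; 2 to 4 N pressed beside the ledge hold it shut.
- cover_slide (a joint): How far the cover is slid out of its sleeve, in its own plane, towards its free edge, m: 0 slid back (start), 0.016 fully out. Stays where left (friction 1.5 N). Shut and slid back, the free edge is 5 mm short of the lip's mouth. It goes under only if shut flat first and then slid out; slid out first, it lands on the lip. Fully out it is 11 mm under the lip, which holds it shut.
- lidded_cup: Bystander: cup with a blue lid, 86 x 78 x 59 mm, beside the lip. Origin at the centre of its underside, as for all bystanders.
- open_cup: Bystander: small clear open cup, 65 mm wide, 33 mm high, beside the board.
- salt: Bystander: salt shaker with a grey domed top, 44 mm wide, 90 mm high, beside the board on the same side as the small open cup, nearer the lip.
- spoon: Bystander: metal serving spoon, 241 x 50 x 20 mm, lying to the right.
- bottle: Bystander: clear squeeze bottle, 50 mm wide, 196 mm high, at the right.
There are look-alikes about, which are no part of the job. There is more than one size of the slip_board; the job needs the larger.

How it is judged (in metres and radians):
At the end, for the whole second after the job is handed in: The cover is shut (hinge below 0.06 rad) and at rest, slid out by more than 10 mm, and its free edge lies under the lip, at least 4 mm in from the mouth, without being held (value of joint cover_fold below 0.06 rad and value of joint cover_slide above 0.01 m and velocity of joint cover_fold between -0.05 and 0.05 rad/s and x of cover_edge in the frame of lip_mouth above 0.004 m and z of cover_edge in the frame of lip_mouth below 0 m); the robot touches nothing.
It fails at once if a bystander (cup, shaker, spoon, bottle) is pushed, lifted or carried more than 20 mm (distance of any of lidded_cup, open_cup, salt, spoon, bottle from where it was at the start of the episode above 0.02 m).
It fails at once if the cover plate is pinched between the fingers (contact force between the fingers and slip_board above 0.3 N and z of the grasp point in the frame of ledge_foot between -0.006 and 0.002 m and x of the grasp point in the frame of ledge_foot between -0.085 and 0.035 m and y of the grasp point in the frame of ledge_foot between -0.055 and 0.055 m).
It also fails if it takes over 42 s, if anything falls off the work surface, if the arm or the gripper's body presses on something with over 40 N, if the wrist force passes 120 N, or if a joint passes its speed limit or range.

ROBOT

A 6-joint arm with a two-finger parallel gripper is mounted at the origin on a cart in front of the work surface, level with it; the furniture and walls round the work are solid. World frame = base frame: x ahead of the robot, y to its left, z up, the work surface at z = 0. Lengths are in mm, angles in rad, forces in N, time in s.
With the tool pointing down it reaches from about 325 to 750 mm from the base axis. Payload 7.6 kg.
Tool frame: the origin (TCP) lies on the mounting face of the last link; the fingertips stand bot.tips_ahead ahead of it and the grasp point (between the pads) lies 155 mm ahead of it (bot.tips_ahead is the distance from the TCP to the fingertips, in mm); x points along the fingers, z is the direction in which the jaws open and shut, and the axes are right-handed (so a half turn about x gives the same grasp; the last joint's range is limited). The gripper opens to 85 mm and grips with 20 to 120 N. Pads are 22 mm wide; open, the fingers measure 114 mm over their backs; the gripper's body (76 mm by 85 mm) begins 54 mm behind the grasp point. The pads swing forward as they close: fully open they stand 13 mm farther back than shut.
Start: joints at [-1.344, 0.052, 1.401, -0, 1.689, -0.07], TCP at [153.563, -502.043, 404.723] pointing down, gripper open.
Joint ranges: [-2.9, 2.9], [-0.91, 2.17], [0.12, 2.37], [-1.06, 4.2], [0.26, 2.73], [-2.93, 2.93]. Speed limits (rad/s): [2.57, 2.57, 3.01, 3.14, 3.14, 3.14].

INTERFACE

Orientations are given as a 3x3 rotation matrix whose columns are the frame's x, y, z axes.
In Python, from workcell import bot gives the robot as it stands.
- The arm moves only by the tool send_rows, never from a script. Its argument "targets" is a list of rows, each an object with "hand": the closure, from -1 (fully open) to 1 (shut); "slide": the shift along the tool's x, y, z in mm, a list of three; "twist": the turn about the tool's x in rad. In form: [{"hand": hand, "slide": [tx, ty, tz], "twist": twist}, ...]. A call has 1 to 12 rows; each row is the pose to reach, as a shift and turn from the pose commanded when the call began, along the tool's axes at that moment; what a row does not reach only later rows make up. A row lasts 1/10 s, in which the tool goes at most 50 mm and 8.59 degrees, less where a joint would pass 70% of its speed; a pose out of reach is approached as far as the arm can. A call with a gripper value outside its range is refused whole. The fingers move at their own pace and stop on an object; "force" is the grip in N (left out, the last holds). Time passes only in rows, so rows that repeat a pose let the fingers close. It gives the time, the measured TCP pose, the force and the opening at its end, in the units of the state.
- bot.observe(): the state, without advancing time (a new reading comes with each control period).
- bot.camera(name): name is "scene" or "top" or "wrist"; returns (picture, depth): 420x560x3 uint8, blue, green, red; 420x560 float32, mm along the optical axis (not along the pixel's ray), 0 where there is no reading.
- bot.camera_info(name): a dict with "vertical_fov" (degrees; the focal length in pixels is half the picture's height over the tangent of half this angle, whatever the lens; pixels are square), "cx", "cy" (the principal point, pixels), "R" (3x3) and "t" (3): a world point X has camera coordinates R X + t; the wrist camera has in their place "mount" (4x4, takes a point from camera to tool coordinates, whose origin is the TCP and whose axes are the tool frame's). Camera axes: x right, y down, z forward; pixel columns grow to the right and rows downward; lengths in mm; the calibration is good to about 2 mm. The wrist camera is an equidistant fisheye: a pixel r from the principal point sees the ray r / f radians off the axis. A picture is of the moment at which its call begins: read the wrist's pose just before it. camera_info takes no time and is no camera call.
- bot.close_job(): hands the job in, once; it reports no verdict.
The state is a dict: "clock": time; "joint_positions": joint angles; "dq": joint speeds; "effort": joint torques, N m; "position": TCP position; "tcp_rot": TCP orientation; "force": force on the tool from outside, world axes, zero at the start; "wrist_torque": the same for the moment, N m; "opening": opening from 0.0 (shut) to 1.0 (fully open).
Only numpy, scipy, OpenCV 4.12 (cv2) and the standard library are available. Lean on these libraries where they do the work, as an engineer would, in place of code of your own. Each camera call takes 0.05 s, during which the arm holds its last target.

## Working session

There is one attempt and no reset: what is moved stays moved. The work goes in short steps, Python scripts to look and compute and a tool call to move; the robot and the scene stay as the last step left them, time stands still between calls to the robot, and variables do not carry over. Pictures are saved under pics/ and viewed, and the job is handed in when it is done.

Besides the shell and the picture viewer there is one more tool, called after ">>>" by a JSON object that holds its "op" and its "data", one argument or row to a line. send_rows: Moves the arm, as the interface text tells. Its arguments: {"type":"object","properties":{"targets":{"type":"array","items":{"type":"object","properties":{"hand":{"type":"number"},"slide":{"type":"array","items":{"type":"number"}},"twist":{"type":"number"}}}},"force":{"type":"number"}},"required":["targets"]}

```bash
ls; mkdir -p pics; python3 - <<'E'
from workcell import bot
import cv2,numpy as np
s=bot.observe();print(s, bot.tips_ahead)
for n in ["scene","top","wrist"]:
    p,d=bot.camera(n);cv2.imwrite(f"pics/{n}0.png",p);np.save(f"{n}_d0.npy",d);print(n,bot.camera_info(n))
E
```

```text
pics
{'clock': 0.0, 'joint_positions': array([-1.34435110e+00,  5.27948531e-02,  1.40174842e+00, -1.42515955e-06,
        1.68860483e+00, -7.02913715e-02]), 'dq': array([-0.00172455, -0.00060935,  0.00087638, -0.00015444, -0.00085441,
        0.00049685]), 'effort': array([ 4.46770719e-05, -3.81666541e+01, -3.60190022e+01, -1.37191660e-04,
        6.11896045e-03,  4.64579543e-06]), 'position': array([ 153.52735393, -502.00694107,  403.88219606]), 'tcp_rot': array([[-3.50601326e-04,  9.56295869e-01,  2.92400560e-01],
       [ 1.51542450e-03,  2.92400751e-01, -9.56294675e-01],
       [-9.99998790e-01,  1.07832792e-04, -1.55171028e-03]]), 'force': array([-0.01455695, -0.02723631, -0.55039154]), 'wrist_torque': array([ 0.0361136 , -0.04113965,  0.01798905]), 'opening': 0.997920663332702} 173.4
scene {'vertical_fov': 45.799549088288046, 'cx': 285.42308515040185, 'cy': 207.8165473824803, 'R': array([[-0.80156542, -0.59741911, -0.02415134],
       [-0.2503203 ,  0.37199292, -0.89384619],
       [ 0.54298492, -0.71043063, -0.44772279]]), 't': array([319.87088235, 288.10285526, 551.38013045])}
top {'vertical_fov': 42.23760159035809, 'cx': 278.2854235243306, 'cy': 215.03817736752512, 'R': array([[-0.02694165, -0.99951249, -0.01577752],
       [-0.98173899,  0.02942929, -0.18794274],
       [ 0.18831544,  0.01042592, -0.98205325]]), 't': array([-218.91944495,  582.4221383 , 1264.45641414])}
wrist {'vertical_fov': 65.70646984690485, 'cx': 279.7573583896382, 'cy': 205.1252594845294, 'mount': array([[ 7.96552059e-06, -3.08026596e-01,  9.51377746e-01,
         3.18039950e+01],
       [ 1.50253028e-04, -9.51377735e-01, -3.08026593e-01,
         7.83894246e+01],
       [ 9.99999989e-01,  1.45400980e-04,  3.87037099e-05,
        -7.90943866e-01],
       [ 0.00000000e+00,  0.00000000e+00,  0.00000000e+00,
         1.00000000e+00]])}
```

View pics/scene0.png

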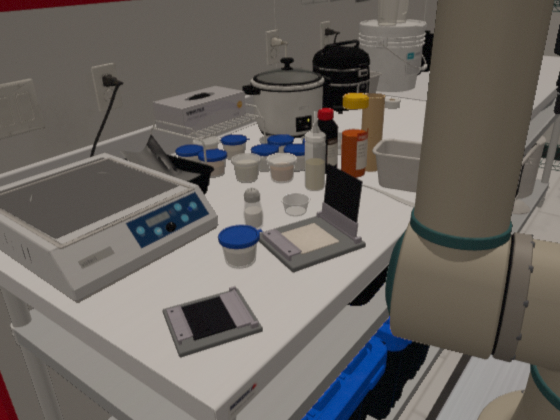

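View pics/top0.png

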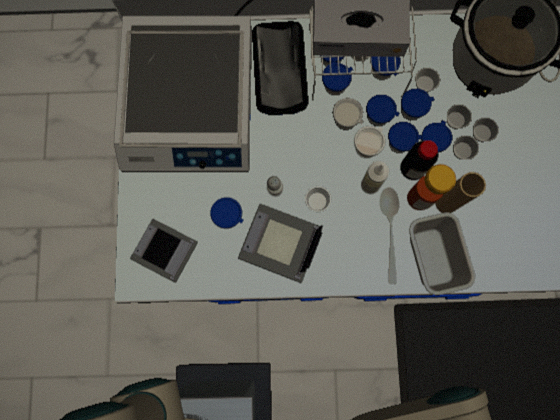

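View pics/wrist0.png

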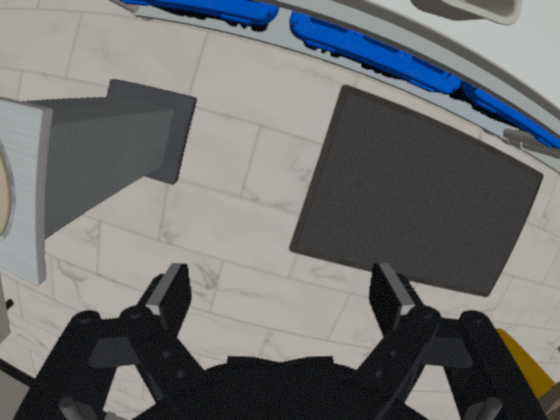

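The top view shows two boards: a small one, already shut, at about (163,250), and a larger one with an upright cover at about (280,242). The larger one fits the description, so I'll enlarge it to confirm.

```bash
cat > h.py <<'E'
import numpy as np,cv2
from workcell import bot
def K(i): return 210/np.tan(np.radians(i['vertical_fov']/2))
def ray_plane(i,uv,z):
    f=K(i);uv=np.atleast_2d(uv).astype(float)
    d=np.c_[(uv[:,0]-i['cx'])/f,(uv[:,1]-i['cy'])/f,np.ones(len(uv))]@i['R']
    c=-i['R'].T@i['t']
    return c+d*((z-c[2])/d[:,2])[:,None]
def proj(i,X):
    X=np.atleast_2d(X);c=X@i['R'].T+i['t'];f=K(i)
    return np.c_[f*c[:,0]/c[:,2]+i['cx'],f*c[:,1]/c[:,2]+i['cy']]
def cloud(i,d):
    f=K(i);v,u=np.mgrid[0:420,0:560]
    P=np.stack([(u-i['cx'])/f*d,(v-i['cy'])/f*d,d],-1)
    return (P-i['t'])@i['R']
E
python3 - <<'E'
from h import *
p=cv2.imread('pics/top0.png');i=bot.camera_info('top')
c=cv2.resize(p[185:300,110:350],None,fx=3.3,fy=3.3,interpolation=cv2.INTER_CUBIC);cv2.imwrite('pics/topcrop.png',c)
p=cv2.imread('pics/scene0.png')
cv2.imwrite('pics/scrop.png',cv2.resize(p[160:275,245:385],None,fx=5,fy=5,interpolation=cv2.INTER_CUBIC))
P=cloud(i,np.load('top_d0.npy'))
S=cloud(bot.camera_info('scene'),np.load('scene_d0.npy'))
print(P[240,[100,220,230,250,265,280,300,308,312,316,320,330]].round(1))
print(S[[190,200,210],[345]*3].round(1),S[240,310].round(1))
E
```

```text
[[ 670.5  516.1 -873.5]
 [ 526.1  -87.7    5.6]
 [ 526.  -112.3    1. ]
 [ 521.6 -163.7   21.4]
 [ 521.2 -200.5   16.4]
 [ 520.2 -237.5   15.8]
 [ 519.3 -287.    12.4]
 [ 519.2 -307.     8.8]
 [ 511.5 -314.3   60.7]
 [ 500.2 -319.3  138.1]
 [ 519.5 -337.3    1. ]
 [ 519.5 -362.6   -4.2]]
[[ 476.1 -304.1  101.7]
 [ 474.1 -302.    81.2]
 [ 470.7 -297.3   61.9]] [ 507.3 -227.    14.7]
```

View pics/topcrop.png

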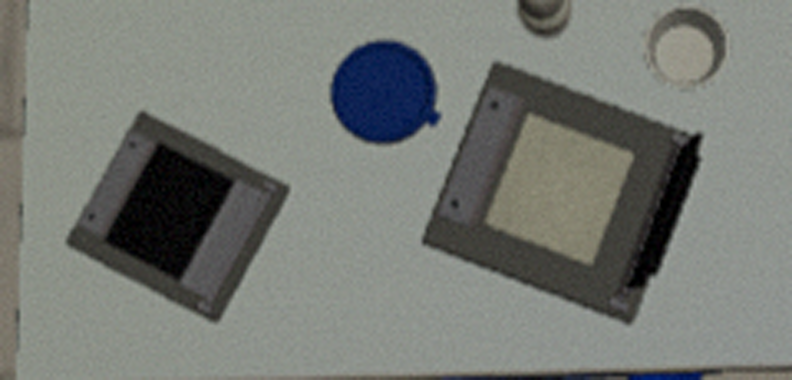

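View pics/scrop.png

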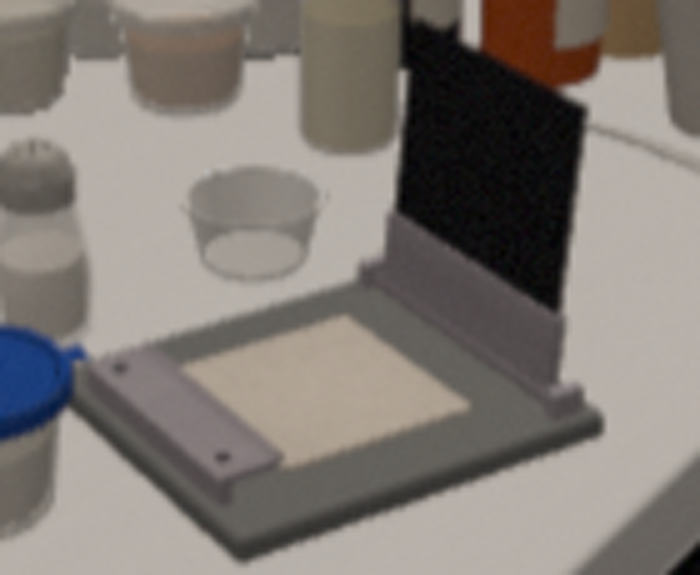

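The larger board is confirmed: slips are showing, the cover is upright at the right (−y) end, and the lip with its two screws is at the left (+y). Next is its pose.

```bash
python3 - <<'E'
from h import *
it=bot.camera_info('top');isc=bot.camera_info('scene')
ct=np.array([[495,65],[423,242],[632,322]])/3.3+[110,185]-.35
A=ray_plane(it,ct,12.);print(A.round(1))
print(np.linalg.norm(A[0]-A[1]),np.linalg.norm(A[2]-A[1]))
cs=np.array([[242,548],[602,420],[80,372]])/5+[245,160]-.4
print(ray_plane(isc,cs,12.).round(1))
# model: lip far=(85,+75)? determine: x axis hinge->lip
ex=(A[1]-A[2])[:2];th1=np.arctan2(ex[1],ex[0]); ey=(A[0]-A[1])[:2]; 
print(np.degrees(th1),np.degrees(np.arctan2(ey[1],ey[0])))
# grey-mask minAreaRect
p=cv2.imread('pics/top0.png')
sc=ct=None
# lip screws
for uv in [(493,105),(455,204)]: print('screw',ray_plane(it,np.array(uv)/3.3+[110,185]-.35,24.).round(1))
# cover top edge in scene: crop (405,25),(585,108)
print('bystanders', ray_plane(it,[[275,190],[317,193],[226,213]],30.).round(0))
# cloud of cover from scene
S=cloud(isc,np.load('scene_d0.npy'));q=cv2.imread('pics/scene0.png')
m=np.zeros((420,560),bool);m[170:225,325:362]=1
m&=(q.max(2)<40)&(np.linalg.norm(S[...,:2]-[485,-305],axis=-1)<110)&(S[...,2]>40)
pts=S[m];print(len(pts),pts.mean(0));c=pts-pts.mean(0);u,s,v=np.linalg.svd(c,full_matrices=False);print(s,v[2])
print(pts.min(0),pts.max(0))
E
```

```text
[[ 612.7 -188.9   12. ]
 [ 479.1 -132.3   12. ]
 [ 415.2 -286.3   12. ]]
145.10024341311876 166.7501476570548
[[ 476.8 -127.6   12. ]
 [ 413.6 -279.8   12. ]
 [ 606.5 -194.1   12. ]]
67.49326446885081 -22.967182003139985
screw [[ 579.4 -187.3   24. ]]
screw [[ 505.4 -157.5   24. ]]
bystanders [[ 644. -229.   30.]
 [ 633. -333.   30.]
 [ 589. -106.   30.]]
1324 [ 482.00736356 -304.90715661   94.01772337]
[1120.56307679  866.87849487   38.40320179] [-0.38557566 -0.91730956 -0.09937095]
[ 434.83422043 -330.51967472   51.28016928] [ 536.94260888 -281.86407819  136.91765613]
```

>>> {"op": "send_rows", "data": {
  "targets": [
    {"hand": 1, "slide": [0, 30, -5], "twist": -0.08},
    {"hand": 1, "slide": [0, 65, -11], "twist": -0.16},
    {"hand": 1, "slide": [0, 100, -17], "twist": -0.25},
    {"hand": 1, "slide": [0, 135, -23], "twist": -0.34},
    {"hand": 1, "slide": [0, 170, -29], "twist": -0.43},
    {"hand": 1, "slide": [0, 205, -35], "twist": -0.52},
    {"hand": 1, "slide": [0, 240, -41], "twist": -0.61},
    {"hand": 1, "slide": [0, 275, -47], "twist": -0.7},
    {"hand": 1, "slide": [0, 310, -53], "twist": -0.78},
    {"hand": 1, "slide": [0, 335, -57], "twist": -0.84},
    {"hand": 1, "slide": [0, 349, -60], "twist": -0.878},
    {"hand": 1, "slide": [0, 349, -60], "twist": -0.878}
  ]
}}

```text
clock: 1.35
position: [470.7, -341.9, 404.1]
tcp_rot: [[-0.001, 0.384, 0.923], [0.001, 0.923, -0.384], [-1.0, 0.0, -0.001]]
force: [0.4, -0.3, 0.2]
opening: -0.002
```

```bash
python3 - <<'E'
from h import *
s=bot.observe();print(s['clock'],s['position'],s['tcp_rot'].round(3),s['force'],s['opening'],bot.tips_ahead,s['joint_positions'].round(2))
p,d=bot.camera('wrist');cv2.imwrite('pics/w1.png',p)
p,d=bot.camera('scene');cv2.imwrite('pics/s1.png',p);np.save('s1.npy',d)
E
```

```text
1.35 [ 470.69794265 -341.86361602  404.13013288] [[-0.001  0.384  0.923]
 [ 0.001  0.923 -0.384]
 [-1.     0.    -0.001]] [ 0.35834919 -0.28967368  0.20744258] -0.0021688874792561165 173.4 [-0.69  0.21  1.23 -0.    1.7  -0.3 ]
```

View pics/w1.png

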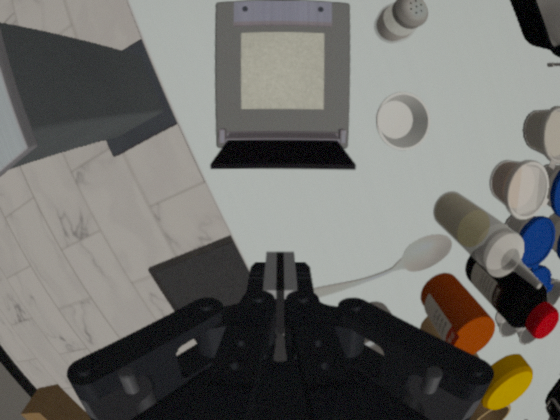

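View pics/s1.png

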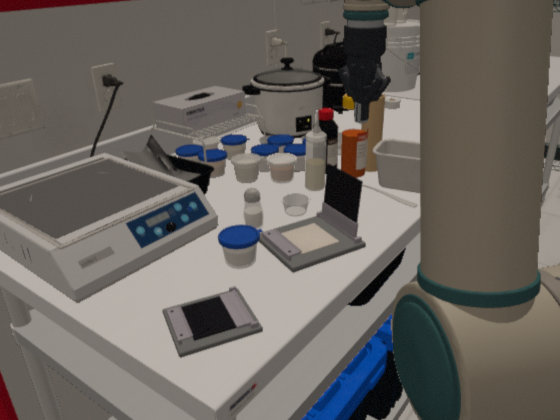

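>>> {"op": "send_rows", "data": {
  "targets": [
    {"hand": 1, "slide": [30, 0, 0], "twist": 0},
    {"hand": 1, "slide": [65, 0, 0], "twist": 0},
    {"hand": 1, "slide": [100, 0, 0], "twist": 0},
    {"hand": 1, "slide": [130, 0, 0], "twist": 0},
    {"hand": 1, "slide": [150, 0, 0], "twist": 0},
    {"hand": 1, "slide": [155, 0, 0], "twist": 0},
    {"hand": 1, "slide": [155, 5, 0], "twist": 0}
  ]
}}

```text
clock: 2.15
position: [470.8, -338.8, 249.6]
tcp_rot: [[-0.001, 0.388, 0.922], [0.0, 0.922, -0.388], [-1.0, -0.0, -0.001]]
force: [-0.4, -0.6, 0.1]
opening: 0.002
```

```bash
python3 - <<'E'
from h import *
s=bot.observe();print(s['clock'],s['position'],s['force'])
p,d=bot.camera('scene');cv2.imwrite('pics/s2.png',cv2.resize(p[100:275,245:425],None,fx=3.3,fy=3.3))
E
```

```text
2.15 [ 470.80126046 -338.84405483  249.63075448] [-0.42396196 -0.63135821  0.07796027]
```

View pics/s2.png

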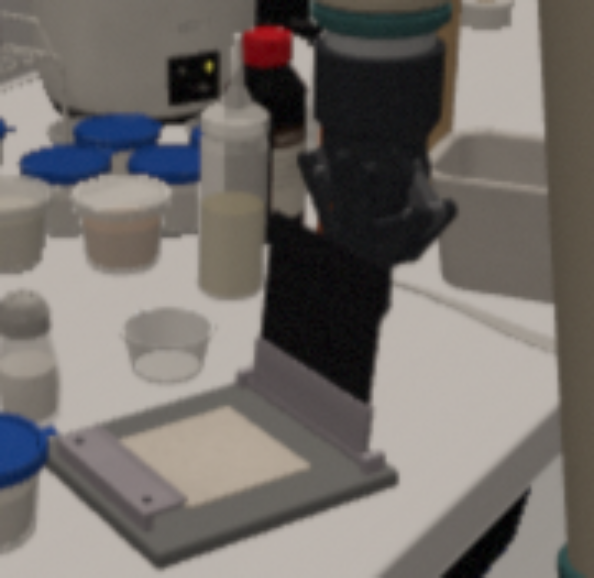

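The fingers are behind the cover and touching nothing. Next I'll push along the arc with the tip about 60 mm from the hinge.

>>> {"op": "send_rows", "data": {
  "targets": [
    {"hand": 1, "slide": [0, 8, 0], "twist": 0},
    {"hand": 1, "slide": [0, 16, 0], "twist": 0},
    {"hand": 1, "slide": [0, 24, 0], "twist": 0},
    {"hand": 1, "slide": [0, 31, 0], "twist": 0},
    {"hand": 1, "slide": [1, 38, 0], "twist": 0},
    {"hand": 1, "slide": [2, 45, 0], "twist": 0},
    {"hand": 1, "slide": [5, 52, 0], "twist": 0},
    {"hand": 1, "slide": [8, 59, 0], "twist": 0},
    {"hand": 1, "slide": [12, 65, 0], "twist": 0},
    {"hand": 1, "slide": [17, 71, 0], "twist": 0},
    {"hand": 1, "slide": [17, 71, 0], "twist": 0}
  ]
}}

```text
clock: 3.3
position: [499.2, -271.6, 231.5]
tcp_rot: [[-0.001, 0.385, 0.923], [0.001, 0.923, -0.385], [-1.0, 0.001, -0.002]]
force: [-0.7, 0.2, 0.0]
opening: 0.0
```

```bash
python3 - <<'E'
from h import *
s=bot.observe();print(s['clock'],s['position'],s['force'])
p,d=bot.camera('scene');cv2.imwrite('pics/s3.png',cv2.resize(p[100:275,245:425],None,fx=3.3,fy=3.3))
E
```

```text
3.3 [ 499.15012067 -271.62661474  231.54122929] [-0.74422408  0.22052922  0.02844086]
```

View pics/s3.png

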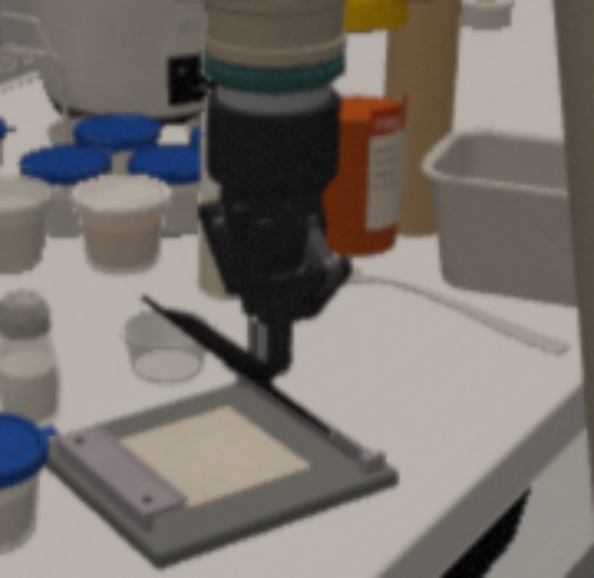

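>>> {"op": "send_rows", "data": {
  "targets": [
    {"hand": 1, "slide": [5, 5, 0], "twist": 0},
    {"hand": 1, "slide": [12, 9, 0], "twist": 0},
    {"hand": 1, "slide": [18, 12, 0], "twist": 0},
    {"hand": 1, "slide": [24, 14, 0], "twist": 0},
    {"hand": 1, "slide": [29, 16, 0], "twist": 0},
    {"hand": 1, "slide": [34, 17, 0], "twist": 0},
    {"hand": 1, "slide": [37, 18, 0], "twist": 0},
    {"hand": 1, "slide": [37, 18, 0], "twist": 0}
  ]
}}

```text
clock: 4.15
position: [505.9, -255.8, 195.1]
tcp_rot: [[-0.001, 0.386, 0.923], [0.0, 0.923, -0.386], [-1.0, 0.0, -0.001]]
force: [-0.2, -0.2, 1.3]
opening: -0.0
```

```bash
python3 - <<'E'
from h import *
s=bot.observe();print(s['clock'],s['position'],s['force'])
p,d=bot.camera('scene');cv2.imwrite('pics/s4.png',cv2.resize(p[100:275,245:425],None,fx=3.3,fy=3.3))
E
```

```text
4.15 [ 505.90666625 -255.8348876   195.12681674] [-0.17551828 -0.23004708  1.30553401]
```

View pics/s4.png

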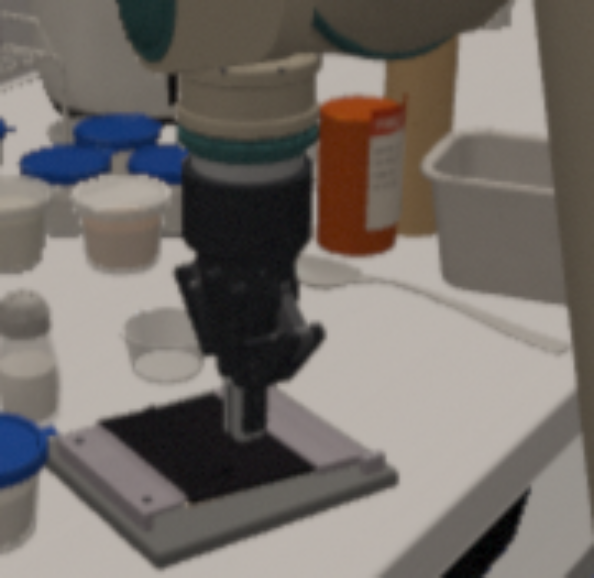

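>>> {"op": "send_rows", "data": {
  "targets": [
    {"hand": 1, "slide": [0, 6, 0], "twist": 0},
    {"hand": 1, "slide": [0, 12, 0], "twist": 0},
    {"hand": 1, "slide": [1, 17, 0], "twist": 0},
    {"hand": 1, "slide": [2, 17, 0], "twist": 0},
    {"hand": 1, "slide": [3, 17, 0], "twist": 0},
    {"hand": 1, "slide": [3, 17, 0], "twist": 0}
  ]
}}

```text
clock: 4.8
position: [512.6, -240.0, 192.5]
tcp_rot: [[-0.0, 0.386, 0.923], [0.0, 0.923, -0.386], [-1.0, 0.0, -0.0]]
force: [0.9, 0.1, 1.0]
opening: -0.002
```

>>> {"op": "send_rows", "data": {
  "targets": [
    {"hand": 1, "slide": [1, 0, 0], "twist": 0},
    {"hand": 1, "slide": [1, 0, 0], "twist": 0},
    {"hand": 1, "slide": [1, 0, 0], "twist": 0}
  ]
}}

```text
clock: 5.1
position: [512.5, -240.3, 191.6]
tcp_rot: [[-0.0, 0.386, 0.923], [-0.0, 0.923, -0.386], [-1.0, -0.0, -0.0]]
force: [0.3, 0.9, 0.9]
opening: 0.001
```

```bash
python3 - <<'E'
from h import *
s=bot.observe();print(s['clock'],s['position'],s['force'])
p,d=bot.camera('scene');cv2.imwrite('pics/s5.png',cv2.resize(p[175:275,255:375],None,fx=5,fy=5))
E
```

```text
5.1 [ 512.49499994 -240.29578611  191.58164076] [0.29655946 0.91147543 0.91133087]
```

View pics/s5.png

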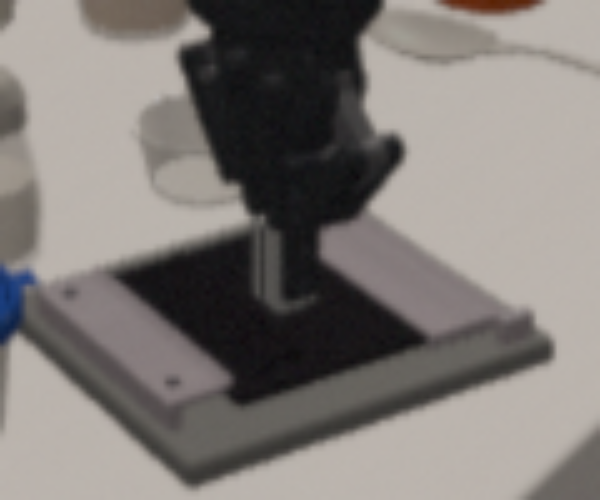

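>>> {"op": "send_rows", "data": {
  "targets": [
    {"hand": 1, "slide": [0.5, 0, 0], "twist": 0},
    {"hand": 1, "slide": [1, 0, 0], "twist": 0},
    {"hand": 1, "slide": [1, 0, 0], "twist": 0}
  ]
}}

```text
clock: 5.45
position: [512.6, -240.3, 191.0]
tcp_rot: [[0.0, 0.386, 0.923], [-0.0, 0.923, -0.386], [-1.0, -0.0, 0.0]]
force: [-0.5, 0.5, 5.0]
opening: 0.004
```

>>> {"op": "send_rows", "data": {
  "targets": [
    {"hand": 1, "slide": [0, 3, 0], "twist": 0},
    {"hand": 1, "slide": [0, 6, 0], "twist": 0},
    {"hand": 1, "slide": [0, 9, 0], "twist": 0},
    {"hand": 1, "slide": [0, 12, 0], "twist": 0},
    {"hand": 1, "slide": [0, 12, 0], "twist": 0}
  ]
}}

```text
clock: 5.95
position: [517.5, -228.6, 190.9]
tcp_rot: [[0.0, 0.385, 0.923], [0.0, 0.923, -0.385], [-1.0, 0.0, 0.0]]
force: [-1.4, 1.3, 5.1]
opening: 0.005
```

```bash
python3 - <<'E'
from h import *
s=bot.observe();print(s['clock'],s['position'],s['force'],s['force'][:2]@[.386,.9225])
p,d=bot.camera('scene');cv2.imwrite('pics/s6.png',cv2.resize(p[175:275,255:375],None,fx=5,fy=5))
E
```

```text
5.95 [ 517.48279515 -228.63559322  190.88285695] [-1.40161634  1.26560377  5.0800806 ] 0.6264955718573032
```

View pics/s6.png

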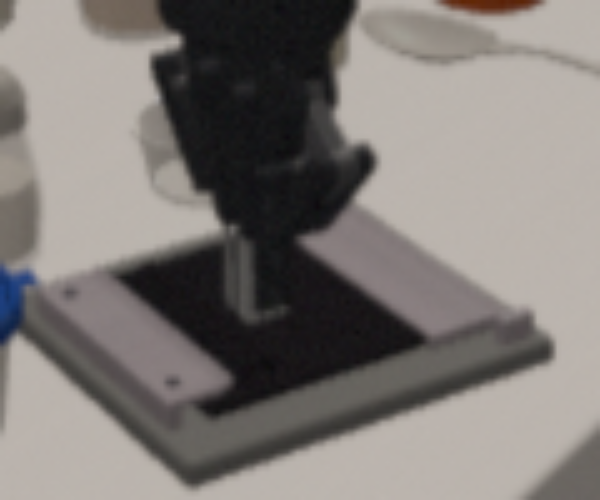

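>>> {"op": "send_rows", "data": {
  "targets": [
    {"hand": 1, "slide": [0, 3, 0], "twist": 0},
    {"hand": 1, "slide": [0, 6, 0], "twist": 0},
    {"hand": 1, "slide": [0, 8, 0], "twist": 0},
    {"hand": 1, "slide": [0, 10, 0], "twist": 0},
    {"hand": 1, "slide": [0, 10, 0], "twist": 0}
  ]
}}

```text
clock: 6.5
position: [521.2, -219.8, 190.8]
tcp_rot: [[0.001, 0.386, 0.923], [-0.0, 0.923, -0.386], [-1.0, 0.0, 0.001]]
force: [-1.1, -2.0, 4.8]
opening: -0.002
```

```bash
python3 - <<'E'
from h import *
s=bot.observe();print(s['clock'],s['position'],s['force'],s['force'][:2]@[.386,.9225])
p,d=bot.camera('scene');cv2.imwrite('pics/s7.png',cv2.resize(p[175:275,255:375],None,fx=5,fy=5))
E
```

```text
6.5 [ 521.24151363 -219.75226993  190.80698186] [-1.09846459 -1.99229378  4.78367703] -2.261898345313901
```

View pics/s7.png

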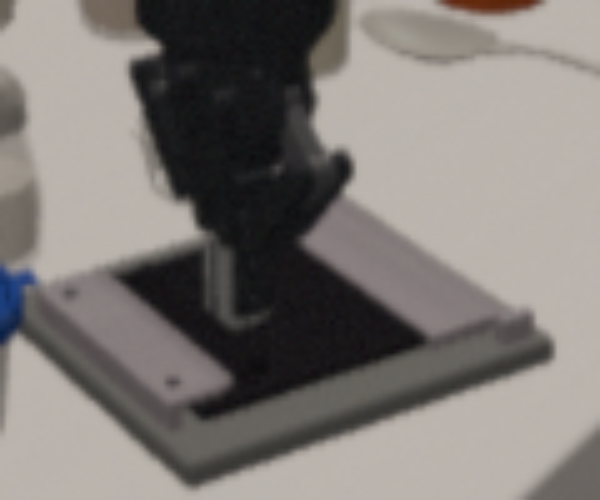

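>>> {"op": "send_rows", "data": {
  "targets": [
    {"hand": 1, "slide": [0, 1, 0], "twist": 0},
    {"hand": 1, "slide": [0, 2, 0], "twist": 0},
    {"hand": 1, "slide": [0, 3, 0], "twist": 0},
    {"hand": 1, "slide": [0, 3, 0], "twist": 0}
  ]
}}

```text
clock: 6.95
position: [522.2, -217.2, 190.7]
tcp_rot: [[-0.0, 0.386, 0.923], [-0.0, 0.923, -0.386], [-1.0, -0.0, 0.0]]
force: [-1.5, -3.5, 4.9]
opening: 0.0
```

>>> {"op": "send_rows", "data": {
  "targets": [
    {"hand": 1, "slide": [0, 1, 0], "twist": 0},
    {"hand": 1, "slide": [0, 2, 0], "twist": 0},
    {"hand": 1, "slide": [0, 3, 0], "twist": 0},
    {"hand": 1, "slide": [0, 3, 0], "twist": 0}
  ]
}}

```text
clock: 7.35
position: [522.7, -216.2, 190.7]
tcp_rot: [[-0.002, 0.387, 0.922], [-0.005, 0.922, -0.387], [-1.0, -0.005, 0.0]]
force: [-5.5, -14.1, 4.7]
opening: 0.001
```

```bash
python3 - <<'E'
from h import *
s=bot.observe();print(s['clock'],s['position'],s['force'],s['force'][:2]@[.386,.9225])
p,d=bot.camera('scene');cv2.imwrite('pics/s8.png',cv2.resize(p[175:275,255:375],None,fx=5,fy=5))
p,d=bot.camera('wrist');cv2.imwrite('pics/w8.png',p)
E
```

```text
7.35 [ 522.6752045  -216.19285445  190.6818794 ] [ -5.46487122 -14.0898915    4.683749  ] -15.107365200833677
```

View pics/s8.png

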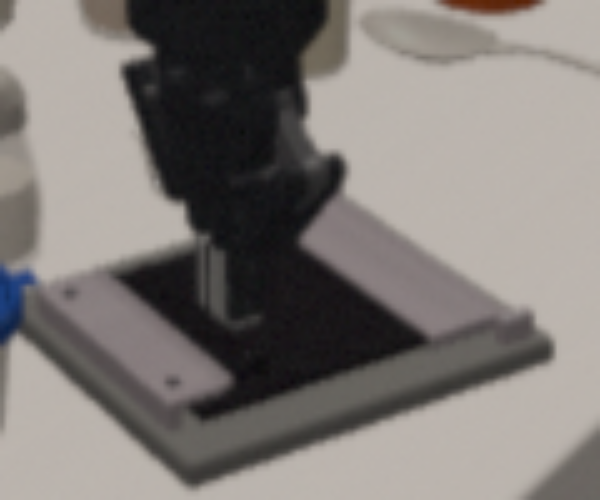

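View pics/w8.png

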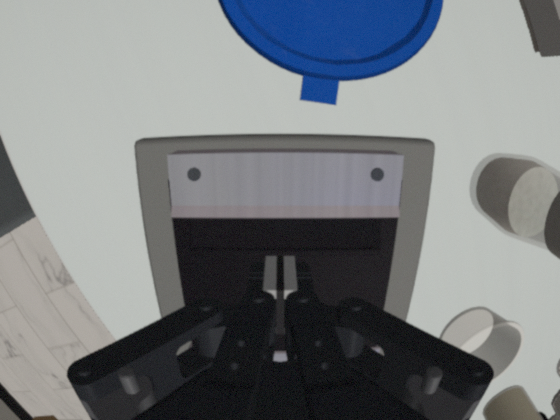

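The push force rose to 15 N, which is the end stop. I'll ease off and lift.

>>> {"op": "send_rows", "data": {
  "targets": [
    {"hand": 1, "slide": [0, -2, 0], "twist": 0},
    {"hand": 1, "slide": [-2, -2.5, 0], "twist": 0},
    {"hand": 1, "slide": [-6, -4, 0], "twist": 0},
    {"hand": 1, "slide": [-20, -6, 0], "twist": 0},
    {"hand": 1, "slide": [-50, -20, 0], "twist": 0},
    {"hand": 1, "slide": [-90, -50, 0], "twist": 0},
    {"hand": 1, "slide": [-130, -90, 0], "twist": 0},
    {"hand": 1, "slide": [-160, -120, 0], "twist": 0},
    {"hand": 1, "slide": [-160, -120, 0], "twist": 0},
    {"hand": 1, "slide": [-160, -120, 0], "twist": 0}
  ]
}}

```text
clock: 8.45
position: [476.9, -325.1, 351.6]
tcp_rot: [[0.002, 0.387, 0.922], [0.0, 0.922, -0.387], [-1.0, 0.001, 0.001]]
force: [-0.1, -0.5, -1.1]
opening: 0.001
```

```bash
python3 - <<'E'
from h import *
s=bot.observe();print(s['clock'],s['position'],s['force'])
p,d=bot.camera('scene');cv2.imwrite('pics/s9.png',cv2.resize(p[160:275,245:385],None,fx=5,fy=5,interpolation=cv2.INTER_CUBIC))
i=bot.camera_info('scene');S=cloud(i,d)
o=np.array([515,-236.5]);ex=np.array([.386,.9225]);ey=np.array([-.9225,.386])
q=(S[...,:2]-o);X=q@ex;Y=q@ey
for a in (-60,-40,-20,0,25,48,67):
    m=(abs(X-a)<4)&(abs(Y)<40);print(a,m.sum(),np.median(S[m][:,2]).round(1))
p,d=bot.camera('wrist');cv2.imwrite('pics/w9.png',p)
E
```

```text
8.45 [ 476.88534745 -325.12370938  351.59237434] [-0.0719881  -0.45747089 -1.07448531]
-60 762 345.7
-40 165 21.2
-20 102 19.8
0 102 20.3
25 46 21.3
48 86 25.8
67 80 24.9
```

View pics/s9.png

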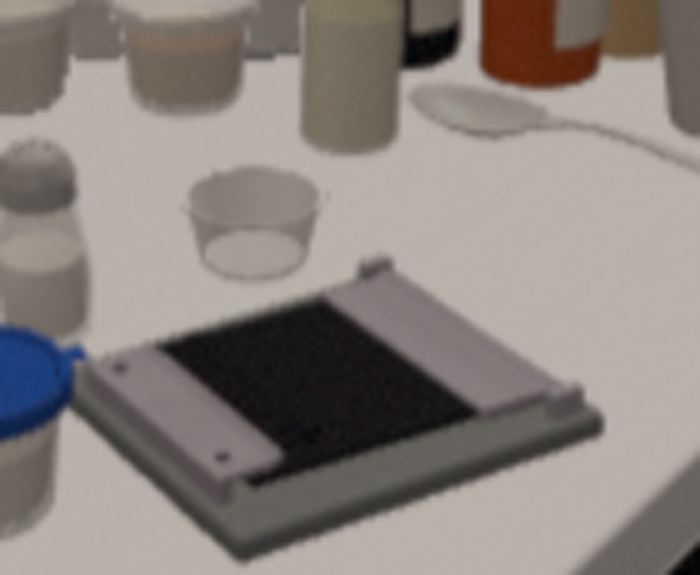

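View pics/w9.png

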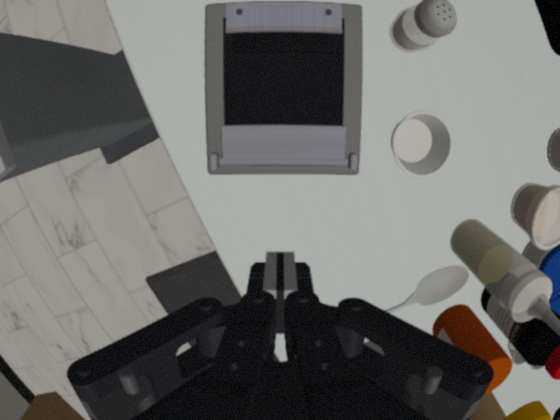

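The cover stays shut and flat with nothing touching it. The ledge line at row 52 of the wrist view puts the ledge about 31–35 mm along the board, so the cover is slid fully out. The bystanders haven't moved, so I'm handing in.

```bash
python3 -c "
from workcell import bot
print(bot.close_job(),bot.observe()['clock'])"
```

```text
the job is handed in; nothing more can be done
the job is handed in; nothing more can be done
```

The cover of the larger board is shut, slid out and tucked under the lip. I handed the job in at about 8.6 s; no verdict was reported.

**What I did:** With the gripper closed, I pushed the cover over from behind and pressed it flat beside the ledge with about 5 N. I then slid it under the lip by the ledge until the force rose to 15 N at the end stop, and lifted clear.

**Last checks:**
- **Shut on its own:** With the arm well clear, the pictures show the cover lying flat with its free edge under the lip. Depth readings over it were 20–21 mm, rising to about 25 mm at the lip. The given heights are 18 mm (cover) and 24 mm (lip), so the readings are 1–3 mm high, about the camera's accuracy.
- **Slid out:** The ledge sits about 31–35 mm along the board, where 31 mm is fully out and 15 mm is slid back. That figure is a rough reading from the wrist picture. The end stop and the tool position at the stop agree with it.
- **Bystanders:** The cups, shaker, spoon and bottle look to be where they were; I judged this from the pictures and did not measure it.

No check failed.

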